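# Move a battery pack from the charger to the tester

### The job

The battery pack is latched in the charger. Press the charger's side paddle to release the pack, draw it out along the rails, and then slide it into the dovetail of the tester, contact end first, until it is fully home and the tester's catch has clicked; let go of it. Keep the pack upright all the time and leave the marker and the loupe that lie between the docks where they are.

Things in the scene. Friction and masses are not known exactly. Their poses are not given: they have to be found in the camera images.
- charger: fixed dock, 240 long (x) x 110 wide, with LOW rear housing (52 high, cooling slots on top) from x = 60 to 100. Origin on the bench under the middle of a pack that is home; +x = insertion direction, open mouth at -x. Flat deck 12 high, x = -130 to 70. A sprung steel tongue stands 5 above the deck on the centre line, upright face at x = 22, ramp towards the mouth. Holds the pack at the start
- tester: fixed grey dock with HIGH rear housing (72 high; blank dark display and two small knobs on top); else the charger's twin: same frame, sizes, rails, catch, paddle, ejector. Empty at the start. The catch clicks when the pack's origin comes to x = 0 (end stop at x = 3); the ejector then holds the pack against the tongue. Pushing the pack in takes up to about 15 N
- tester_rails (a point): point on the tester's deck, 12 above the bench, at the start of the rails (x = -30 in the tester's frame). Two aluminium rails, 45 degree undercut, run from here to x = 58, tops 26 above the bench; flared guides, tops 23 above the bench, inside half width 45 at x = -75, narrowing to 33 here. The charger's are the same
- tester_deck (a point): point on the tester's deck before the rails, 12 above the bench (x = -95, y = 0 in the tester's frame). The pack can be set down with its origin here, within 8 mm sideways, and then be pushed home by its tail face
- pack: battery pack 110 long (x) x 64 wide x 50 high, 0.2 to 0.37 kg. Origin: middle of the underside; +x is the contact end (four brass strips on top), goes in first; tail at -x (four dark ribs on top). Foot: dovetail plate 110 x 64 x 10, cross groove below, 1.2 clearance each side in the rails. Body: x = -50 to 50, 44 wide (grip here), z = 10 to 50. Home: origin at (0, 0, 12) of the dock, same axes
- charger_paddle (a point): middle of the top face of the charger's black catch paddle, 34 (x) x 26 (y), 30 above the bench when up; it lies beside the rails at x = 13, y = -71 in the charger's frame. Pressed straight down it goes 8; the pack is free after 6 to 7. Needs about 5 to 15 N.
- charger_catch (a joint): charger catch with paddle and tongue, m pressed down: 0 = up (latched), 0.008 = fully down
- tester_catch (a joint): tester catch with paddle and tongue, m pressed down: 0 = up, 0.008 = fully down; the pack's foot holds it at about 0.005 while it slides over, and it springs back to 0 when it clicks behind the pack
- charger_ejector (a joint): sprung pad, 31 above the bench, that pushes the pack's front with about 7 N towards the mouth; m along +x: 0 = pack home, -0.02 = fully out. When the paddle is pressed it pops the pack out about 20 mm, and the catch can then not take hold again when let go
- tester_ejector (a joint): the same in the tester: -0.02 = out (bay empty), 0 = pack home; it resists over the last 20 mm
- marker: black and grey marker pen 135 long lying on the bench between the docks, along x; origin under its middle. Leave alone
- loupe: black eye loupe standing on its wide end, 37 across x 34 high, on the bench between the docks' mouths; origin under its middle. Leave alone

How it is judged:
By the outcome, as a careful person would: the job done as asked, in the order asked, and still so for the second after the job is handed in, with the robot touching nothing.
It also fails if it takes over 58 s, if anything falls off the work surface, if the arm or the gripper's body presses on something with over 40 N, if the wrist force passes 120 N, or if a joint passes its speed limit or range.

### The arm

A 6-joint arm with a two-finger parallel gripper is mounted at the origin on the work surface; the furniture and walls round the work are solid. World frame = base frame: x ahead of the robot, y to its left, z up, the work surface at z = 0. Lengths are in m, angles in rad, forces in N, time in s.
With the tool pointing down it reaches from about 0.25 to 0.775 m from the base axis. Payload 4 kg.
Tool frame: the origin (TCP) lies at the very end of the fingers, on their centre line; the grasp point (between the pads) lies 19 mm behind it; y points along the fingers, x is the direction in which the jaws open and shut, and the axes are right-handed (so a half turn about y gives the same grasp; the last joint's range is limited). The gripper opens to 94 mm and grips with 3 to 60 N. Pads are 16 mm wide; open, the fingers measure 119 mm over their backs; the gripper's body (75 mm by 177 mm) begins 78 mm behind the grasp point.
Start: joints at [0.621, 0.087, 1.371, -0, 1.684, -0.103], TCP at [0.412, 0.364, 0.206] pointing down, gripper open.
Joint ranges: [-3.1, 3.1], [-0.76, 2.03], [0.27, 2.55], [-1.08, 4.22], [0.17, 2.65], [-2.57, 2.57]. Speed limits (rad/s): [2.79, 2.79, 3.14, 3.14, 3.14, 3.14].

### API

Orientations are given as [roll, pitch, yaw] about the fixed x, y, z axes, in that order (R = Rz(yaw) Ry(pitch) Rx(roll)).
In Python, from bench import robot gives the robot as it stands.
- The arm moves only by the shell command python3 -m handwheel 'ROWS' [OPENING]. ROWS is JSON, a list of rows, each an object with "delta_pos": the shift along the tool's x, y, z in mm, a list of three; "yaw": the turn about the tool's y in rad. A call has 1 to 12 rows; each row is the pose to reach, as a shift and turn from the pose commanded when the call began, along the tool's axes at that moment; what a row does not reach only later rows make up. A row lasts 1/10 s, in which the tool goes at most 50 mm and 8.59 degrees, less where a joint would pass 70% of its speed; a pose out of reach is approached as far as the arm can. A call with a gripper value outside its range is refused whole. OPENING is the closure in counts, from 0 (fully open) to 255 (shut), set as the call begins (- or left out, the last holds). The fingers move at their own pace and stop on an object; the grip force is fixed at half the most. Time passes only in rows, so rows that repeat a pose let the fingers close. It gives the time, the measured TCP pose, the force and the opening at its end, in the units of the state.
- robot.get_obs(): the state, without advancing time (a new reading comes with each control period).
- robot.snapshot(name): name is "side" or "top" or "wrist"; returns a dict with "image" (480x640x3 uint8, red, green, blue), "fx", "fy", "cx", "cy" (pixels), "rvec" (rotation vector, rad) and "tvec" (3), from world to camera coordinates, as OpenCV has them. Camera axes: x right, y down, z forward; pixel columns grow to the right and rows downward; lengths in m; the calibration is good to about 2 mm. The wrist camera is an equidistant fisheye: a pixel r from the principal point sees the ray r / f radians off the axis. A picture is of the moment at which its call begins. There is no depth.
- robot.close_job(): hands the job in, once; it reports no verdict.
The state is a dict: "time": time; "joint_positions": joint angles; "qvel": joint speeds; "joint_torque": joint torques, N m; "tool_pos": TCP position; "ee_rot": TCP orientation; "wrist_force": force on the tool from outside, world axes, zero at the start; "wrist_torque": the same for the moment, N m; "width": finger opening in m.
Only numpy, scipy, OpenCV 4.12 (cv2) and the standard library are available. Lean on these libraries where they do the work, as an engineer would, in place of code of your own. Each camera call takes 0.05 s, during which the arm holds its last target.

## Working session

There is one attempt and no reset: what is moved stays moved. The work goes in short steps, Python scripts to look and compute and a shell command to move; the robot and the scene stay as the last step left them, time stands still between calls to the robot, and variables do not carry over. Pictures are saved under pics/ and viewed, and the job is handed in when it is done.

```bash
ls; mkdir -p pics; python3 - <<'E'
from bench import robot
import cv2
o=robot.get_obs()
for k,v in o.items(): print(k,v)
for n in ("side","top","wrist"):
    s=robot.snapshot(n)
    cv2.imwrite(f"pics/{n}0.png",s["image"][:,:,::-1])
    print(n,s["fx"],s["fy"],s["cx"],s["cy"],s["rvec"],s["tvec"])
E
```

```text
pics
time 0.0
joint_positions [ 6.20892891e-01  8.79249682e-02  1.37225321e+00 -1.82852400e-06
  1.68358654e+00 -1.03097443e-01]
qvel [ 1.04832927e-04 -6.49569182e-04 -1.30841683e-03 -4.48957759e-04
  2.07350218e-03  3.02552467e-05]
joint_torque [-3.29820496e-04 -3.40185285e+01 -3.02427006e+01  7.18063116e-02
  3.31757125e-02 -1.48948711e-04]
tool_pos [0.41159603 0.36398444 0.20432112]
ee_rot [-1.5705746   0.00216072  0.72399037]
wrist_force [ 0.51235416  0.39313433 -0.55592704]
wrist_torque [-0.00130008  0.02733288 -0.03415576]
width 0.09383526346509144
side 612.1939132713385 612.1939132713385 307.81729362438955 235.10126723356836 [ 2.13113515 -0.23314777  0.09896682] [-0.51675863  0.10122998  0.9902502 ]
top 604.8414731137187 604.8414731137187 329.0592713911373 235.94116920959735 [ 2.27473094 -1.88796436  0.22896865] [-0.09807325  0.49960715  0.9530838 ]
wrist 371.64829954431775 371.64829954431775 322.0415059141823 240.81607272050056 [-2.67956921 -1.01486603 -0.14457797] [-0.54884658 -0.03109578  0.39339803]
```

View pics/side0.png

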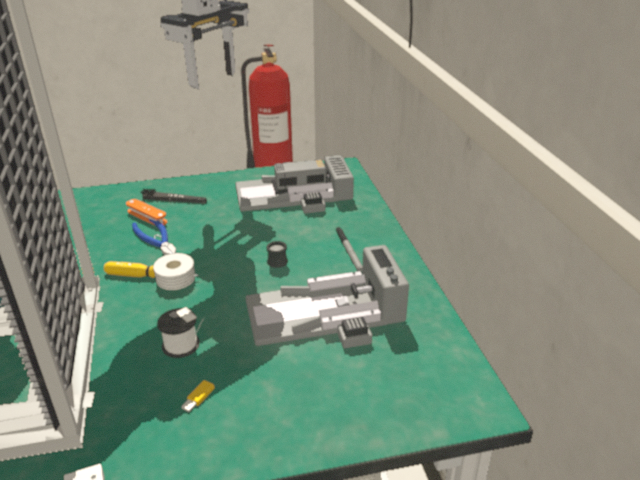

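View pics/top0.png

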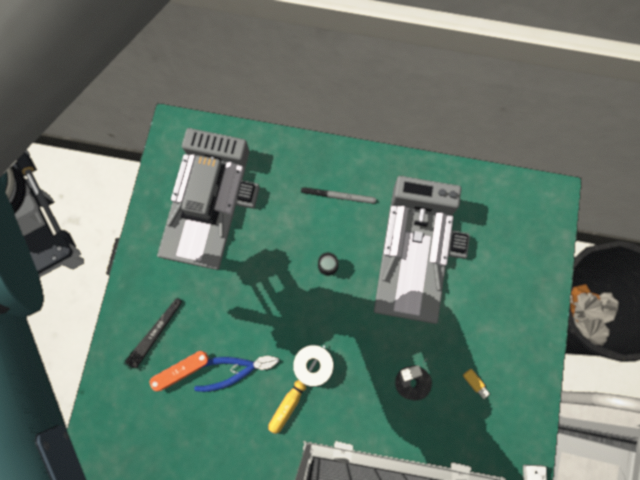

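View pics/wrist0.png

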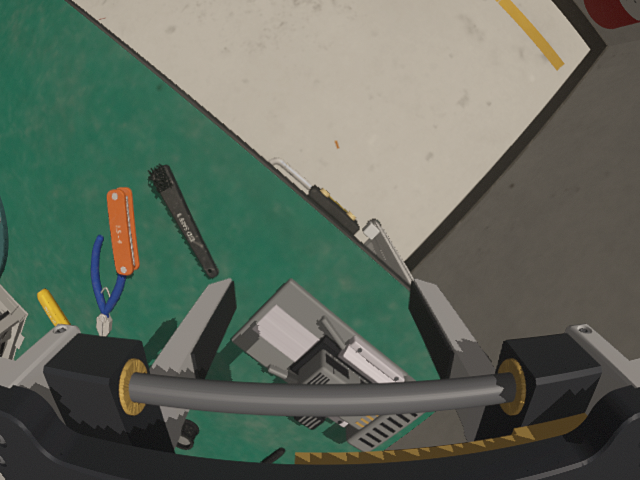

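View upscales.

```bash
python3 - <<'E'
import cv2
im=cv2.imread("pics/top0.png")
for n,(x0,y0,x1,y1) in {"ch":(145,115,275,275),"te":(365,165,495,330)}.items():
    cv2.imwrite(f"pics/{n}_crop.png",cv2.resize(im[y0:y1,x0:x1],None,fx=3.6,fy=3.6,interpolation=cv2.INTER_CUBIC))
im=cv2.imread("pics/side0.png")
for n,(x0,y0,x1,y1) in {"ch":(225,145,365,220),"te":(235,235,415,355)}.items():
    cv2.imwrite(f"pics/{n}_scrop.png",cv2.resize(im[y0:y1,x0:x1],None,fx=4,fy=4,interpolation=cv2.INTER_CUBIC))
E
```

```text
(no output)
```

View pics/ch_crop.png

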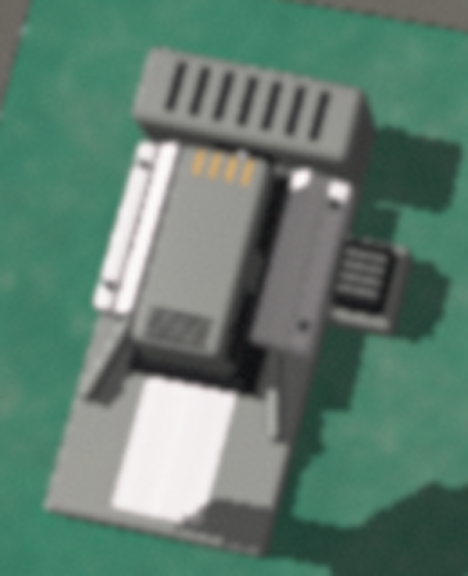

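View pics/te_crop.png

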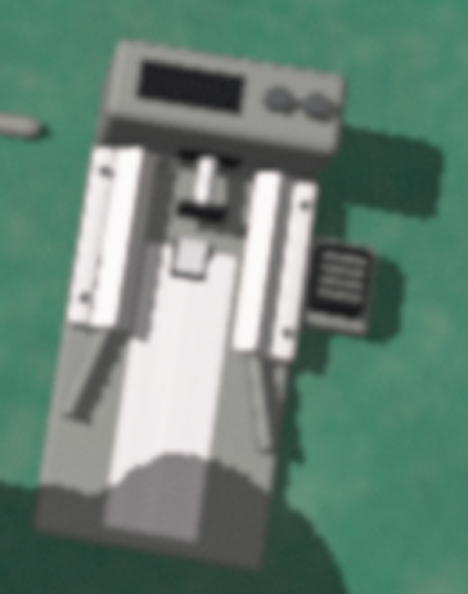

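View pics/ch_scrop.png

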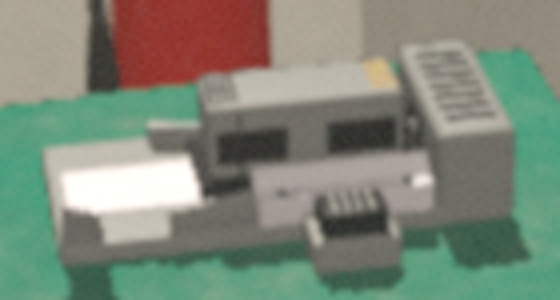

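View pics/te_scrop.png

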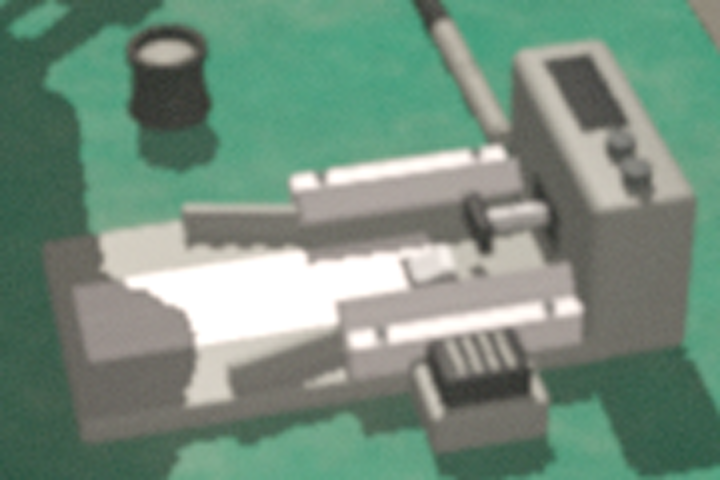

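```bash
cat > h.py <<'E'
import numpy as np, cv2, json
from scipy.optimize import least_squares
TOP=dict(f=604.8414731137187,c=(329.0592713911373,235.94116920959735),r=[2.27473094,-1.88796436,0.22896865],t=[-0.09807325,0.49960715,0.9530838])
SIDE=dict(f=612.1939132713385,c=(307.81729362438955,235.10126723356836),r=[2.13113515,-0.23314777,0.09896682],t=[-0.51675863,0.10122998,0.9902502])
def proj(C,P):
    K=np.array([[C['f'],0,C['c'][0]],[0,C['f'],C['c'][1]],[0,0,1.]])
    return cv2.projectPoints(np.asarray(P,float).reshape(-1,3),np.array(C['r']),np.array(C['t']),K,None)[0].reshape(-1,2)
def w(p,P):
    P=np.asarray(P,float)/1000; c,s=np.cos(p[2]),np.sin(p[2])
    return np.c_[p[0]+c*P[:,0]-s*P[:,1],p[1]+s*P[:,0]+c*P[:,1],P[:,2]]
def cropc(pts,x0,y0,k): return (np.array(pts,float)+.5)/k-.5+[x0,y0]
def fit(obs,p0):
    f=lambda p: np.concatenate([(proj(C,w(p,P))-q).ravel() for C,P,q in obs])
    r=least_squares(f,p0,loss='soft_l1'); return r.x,f(r.x).reshape(-1,2)
def wire(H):
    L=[]
    def box(x0,x1,y0,y1,z0,z1):
        c=[(x,y,z) for x in(x0,x1) for y in(y0,y1) for z in(z0,z1)]
        for i in range(8):
            for j in range(i):
                if sum(a!=b for a,b in zip(c[i],c[j]))==1: L.append((c[i],c[j]))
    box(-130,60,-55,55,0,12); box(60,100,-55,55,0,H); box(-4,30,-84,-58,30,30.01)
    L.append(((-30,-33,26),(58,-33,26)));L.append(((-30,33,26),(58,33,26)));L.append(((-75,45,23),(-30,33,23)));L.append(((-75,-45,23),(-30,-33,23)))
    return L
def packw():
    L=[]
    for z in (50,):
        c=[(-50,-22,z),(50,-22,z),(50,22,z),(-50,22,z)]
        L+= [(c[i],c[(i+1)%4]) for i in range(4)]
    return L
E
cat > fit.py <<'E'
from h import *
ch=[(TOP,[(-130,55,12),(-130,-55,12),(100,55,52),(100,-55,52),(60,55,52),(13,-71,30)],cropc([(46,503),(262,545),(155,50),(370,92),(137,112),(363,273)],145,115,3.6)),
    (SIDE,[(-130,55,12),(100,55,52),(60,55,52),(100,-55,52)],cropc([(45,150),(465,42),(403,45),(513,125)],225,145,4))]
te=[(TOP,[(-130,55,12),(-130,-55,12),(100,55,72),(100,-55,72),(60,55,72),(13,-71,30)],cropc([(37,525),(264,565),(120,42),(345,75),(108,118),(345,280)],365,165,3.6)),
    (SIDE,[(-130,55,12),(100,55,72),(60,55,72),(100,-55,72),(60,-55,72)],cropc([(45,245),(605,40),(515,53),(693,193),(592,210)],235,235,4))]
imt=cv2.imread("pics/top0.png");ims=cv2.imread("pics/side0.png")
k=4
ct=cv2.resize(imt,None,fx=k,fy=k,interpolation=cv2.INTER_CUBIC);cs=cv2.resize(ims,None,fx=k,fy=k,interpolation=cv2.INTER_CUBIC)
for n,o,H in(("ch",ch,52),("te",te,72)):
    best=min((fit(o,[.5,y,a]) for y in(-.2,.2) for a in (-1.5,0,1.5,3)),key=lambda r:(r[1]**2).sum())
    p,r=best; print(n,p.round(4),np.degrees(p[2]));print(r.round(1).tolist())
    L=wire(H)
    if n=="ch": L=L+[((a[0],a[1],a[2]+12),(b[0],b[1],b[2]+12)) for a,b in packw()]
    for C,im in((TOP,ct),(SIDE,cs)):
        for a,b in L:
            q=(proj(C,w(p,[a,b]))+.5)*k-.5
            cv2.line(im,tuple(map(int,q[0].round())),tuple(map(int,q[1].round())),(0,0,255),1)
cv2.imwrite("pics/ot_ch.png",ct[115*k:275*k,145*k:295*k][:600]);cv2.imwrite("pics/ot_te.png",ct[170*k:320*k,365*k:495*k])
cv2.imwrite("pics/os_ch.png",cs[145*k:220*k,225*k:365*k]);cv2.imwrite("pics/os_te.png",cs[235*k:355*k,235*k:415*k])
E
python3 fit.py
```

```text
ch [ 0.5594  0.2259 -0.0394] -2.2594698170920813
[[-0.9, 0.5], [0.3, 2.7], [0.2, -3.1], [1.0, -1.7], [-1.1, 0.4], [0.8, 0.1], [-0.9, -1.3], [1.2, -1.5], [-1.9, -0.5], [1.1, 1.2]]
te [ 0.5344 -0.1563  0.0103] 0.5902359874681375
[[-0.6, 1.4], [0.3, 1.6], [0.3, -2.3], [2.2, -0.6], [0.1, -1.1], [-0.1, -0.9], [-2.1, -1.4], [-0.8, -1.7], [-2.6, -1.5], [1.6, 0.9], [0.3, 0.8]]
```

View pics/ot_ch.png

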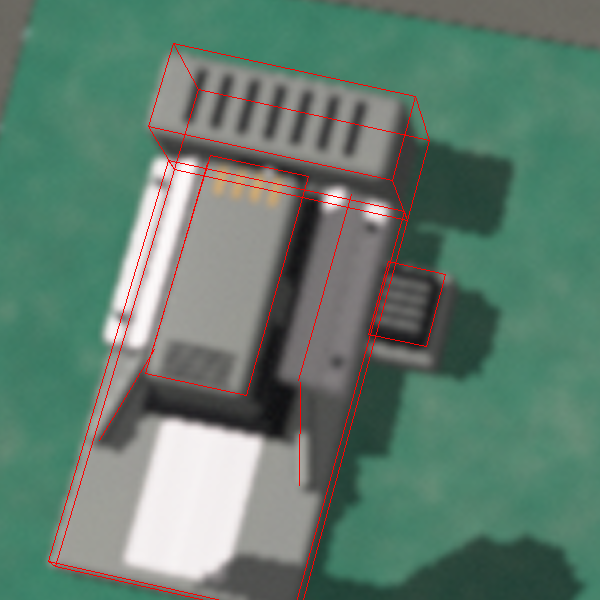

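View pics/ot_te.png

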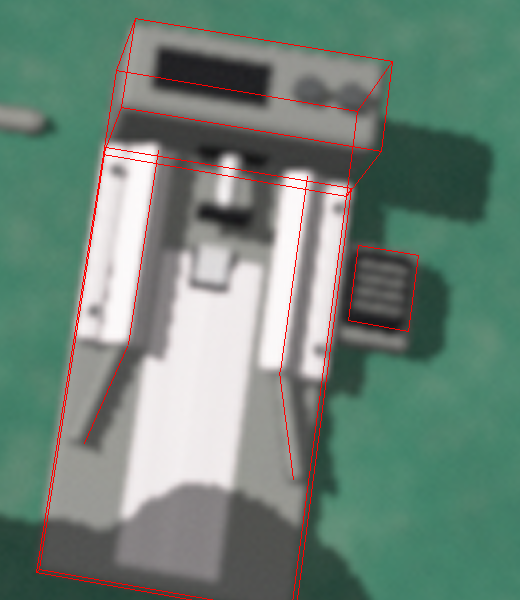

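View pics/os_te.png

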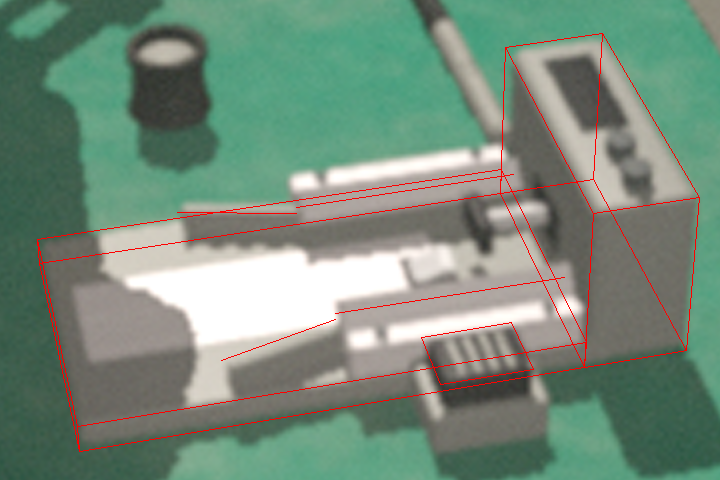

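View pics/os_ch.png

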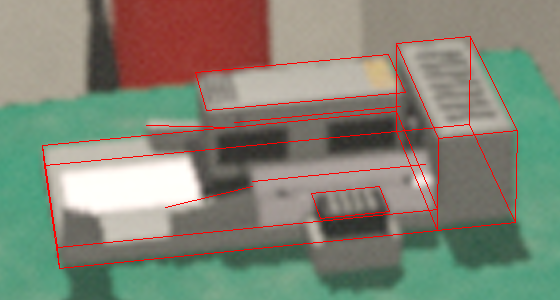

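```bash
cat >> h.py <<'E'
from scipy.spatial.transform import Rotation as Ro
def fproj(s,P):  # wrist equidistant
    R=Ro.from_rotvec(s['rvec']).as_matrix(); X=np.asarray(P)@R.T+s['tvec']
    rho=np.hypot(X[:,0],X[:,1]); th=np.arctan2(rho,X[:,2]); k=s['fx']*th/rho
    return np.c_[s['cx']+k*X[:,0],s['cy']+k*X[:,1]]
def uprow(s,uv,z):  # wrist pixel -> world point at height z
    d=(np.asarray(uv,float)-[s['cx'],s['cy']])/s['fx']; th=np.hypot(*d); n=d/th
    R=Ro.from_rotvec(s['rvec']).as_matrix(); ray=R.T@np.r_[np.sin(th)*n,np.cos(th)]
    c=-R.T@np.asarray(s['tvec']); return c+ray*(z-c[2])/ray[2]
def toolR(o): return Ro.from_euler('xyz',o['ee_rot']).as_matrix()
def go(o,target): # world target TCP -> tool mm
    return (toolR(o).T@(np.asarray(target)-o['tool_pos'])*1000).round(1)
E
python3 - <<'E'
from h import *
R=Ro.from_rotvec([-2.67956921,-1.01486603,-0.14457797]).as_matrix();t=np.array([-0.54884658,-0.03109578,0.39339803])
c=-R.T@t; print("cam",c); T=Ro.from_euler('xyz',[-1.5705746,0.00216072,0.72399037]).as_matrix()
print("cam in tool",T.T@(c-[0.41159603,0.36398444,0.20432112])); print("axes in tool(cols cam xyz)\n",T.T@R.T)
s=dict(rvec=[-2.67956921,-1.01486603,-0.14457797],tvec=t,fx=371.648,cx=322.04,cy=240.8)
k=1
im=cv2.imread("pics/wrist0.png")
p=[0.5594,0.2259,-0.0394]
for a,b in wire(52)+[((a[0],a[1],62),(b[0],b[1],62)) for a,b in packw()]:
    A=w(p,np.linspace(a,b,20)); q=fproj(s,A).round().astype(int)
    cv2.polylines(im,[q.reshape(-1,1,2)],False,(0,0,255),1)
cv2.imwrite("pics/ow.png",cv2.resize(im[240:480,160:480],None,fx=2.5,fy=2.5))
E
```

```text
cam [0.35721721 0.42627455 0.38424914]
cam in tool [ 1.32008172e-04 -1.79910384e-01  8.27250938e-02]
axes in tool(cols cam xyz)
 [[ 9.99999711e-01 -1.01223848e-04 -7.53871145e-04]
 [ 6.93204123e-04 -2.86696807e-01  9.58021117e-01]
 [-3.13107034e-04 -9.58021362e-01 -2.86696654e-01]]
```

View pics/ow.png

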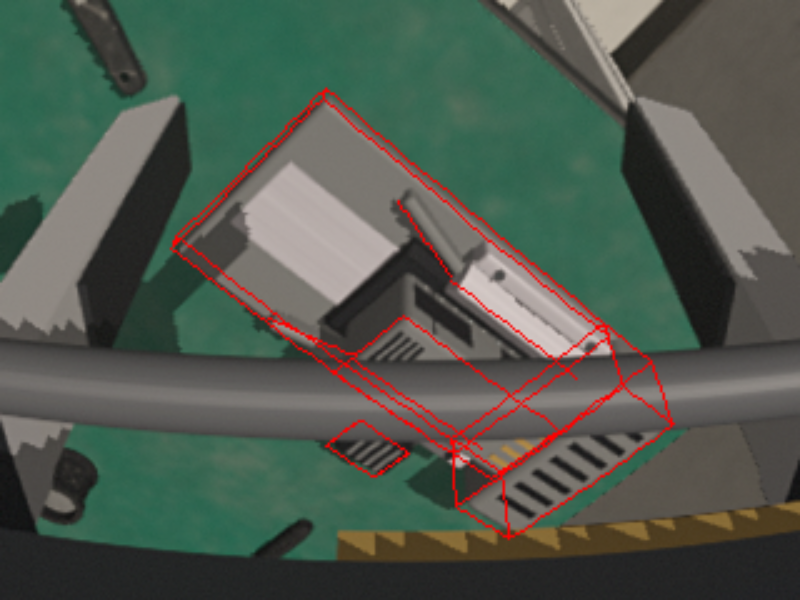

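```bash
python3 - <<'E'
from h import *
from bench import robot
o=robot.get_obs(); p=[0.5594,0.2259,-0.0394]
t=w(p,[(13,-71,90)])[0]; print(t, go(o,t), "turn tool yaw", o['ee_rot'][2]-p[2])
E
```

```text
[0.56959323 0.15444303 0.09      ] [ -20.4  114.6 -261.6] turn tool yaw 0.7633589097870336
```

```bash
python3 -m handwheel '[{"delta_pos":[-3,15,-43],"yaw":0.12},{"delta_pos":[-7,30,-86],"yaw":0.25},{"delta_pos":[-10,45,-130],"yaw":0.38},{"delta_pos":[-13,60,-174],"yaw":0.51},{"delta_pos":[-17,75,-218],"yaw":0.64},{"delta_pos":[-20.4,95,-261.6],"yaw":0.763},{"delta_pos":[-20.4,95,-261.6],"yaw":0.763},{"delta_pos":[-20.4,95,-261.6],"yaw":0.763}]' 255
python3 - <<'E'
from h import *
from bench import robot
o=robot.get_obs(); p=[0.5594,0.2259,-0.0394]
s=robot.snapshot("wrist"); print(o['tool_pos'],o['ee_rot'],o['wrist_force'])
im=s['image'][:,:,::-1].copy(); cv2.imwrite("pics/w1.png",im)
for a,b in wire(52)+[((a[0],a[1],62),(b[0],b[1],62)) for a,b in packw()]:
    A=w(p,np.linspace(a,b,20)); q=fproj(s,A).round().astype(int)
    cv2.polylines(im,[q.reshape(-1,1,2)],False,(0,0,255),1)
cv2.imwrite("pics/ow1.png",im)
t=robot.snapshot("top")['image'][:,:,::-1]; cv2.imwrite("pics/t1.png",t)
np.savez("w1.npz",**{k:v for k,v in s.items()})
E
```

```text
time: 0.95
tool_pos: [0.5696, 0.1541, 0.1092]
ee_rot: [-1.571, 0.003, -0.04]
wrist_force: [-0.4, -0.3, 0.6]
width: 0.0333
[0.56960815 0.15405979 0.10915035] [-1.57065935  0.00299802 -0.04021084] [-0.43842081 -0.28281852  0.56918316]
```

View pics/ow1.png

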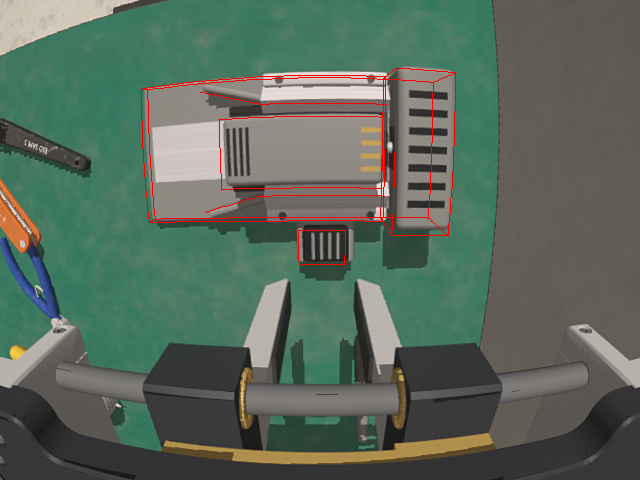

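View pics/t1.png

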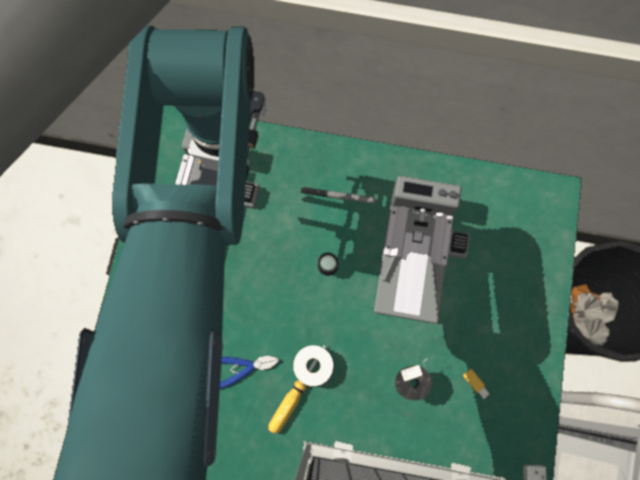

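```bash
python3 -m handwheel '[{"delta_pos":[1,20,1],"yaw":0},{"delta_pos":[1,45,1],"yaw":0},{"delta_pos":[1,65,1],"yaw":0},{"delta_pos":[1,73,1],"yaw":0},{"delta_pos":[1,73,1],"yaw":0},{"delta_pos":[1,75,1],"yaw":0},{"delta_pos":[1,77,1],"yaw":0},{"delta_pos":[1,79,1],"yaw":0},{"delta_pos":[1,81,1],"yaw":0},{"delta_pos":[1,82,1],"yaw":0},{"delta_pos":[1,83,1],"yaw":0},{"delta_pos":[1,83,1],"yaw":0}]'
python3 - <<'E'
from h import *
from bench import robot
o=robot.get_obs();print(o['tool_pos'],o['wrist_force'],o['width'])
s=robot.snapshot("wrist");cv2.imwrite("pics/w2.png",s['image'][:,:,::-1])
E
```

```text
time: 2.25
tool_pos: [0.5716, 0.1559, 0.0292]
ee_rot: [-1.57, -0.002, -0.039]
wrist_force: [-1.2, -0.5, 5.7]
width: 0.0001
[0.57164411 0.1558626  0.02916626] [-1.2013544  -0.53983811  5.71266365] 0.00011705550237705952
```

View pics/w2.png

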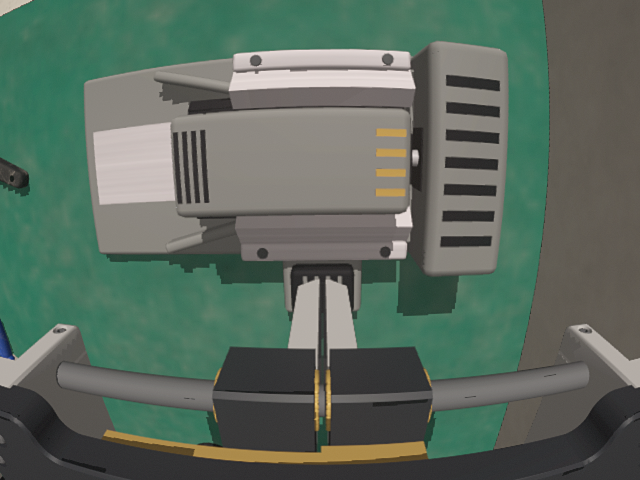

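```bash
python3 -m handwheel '[{"delta_pos":[0,1.5,0],"yaw":0},{"delta_pos":[0,3,0],"yaw":0},{"delta_pos":[0,4.5,0],"yaw":0},{"delta_pos":[0,6,0],"yaw":0},{"delta_pos":[0,7,0],"yaw":0},{"delta_pos":[0,7,0],"yaw":0}]'
python3 - <<'E'
from h import *
from bench import robot
s=robot.snapshot("wrist");cv2.imwrite("pics/w3.png",s['image'][:,:,::-1])
E
```

```text
time: 2.9
tool_pos: [0.5717, 0.1558, 0.0221]
ee_rot: [-1.57, -0.002, -0.039]
wrist_force: [-2.2, -1.2, 8.4]
width: 0.0001
```

View pics/w3.png

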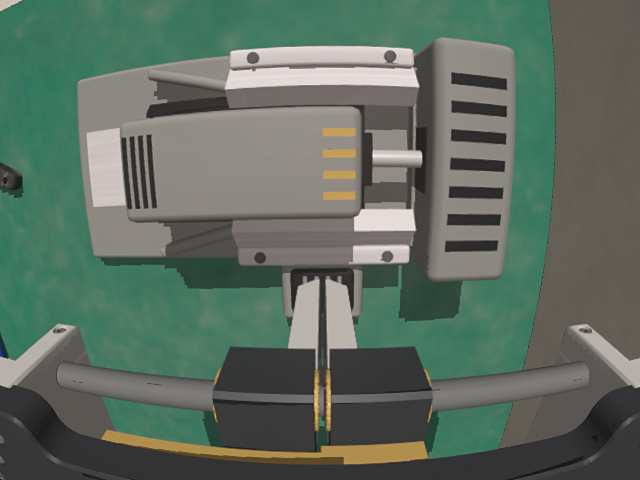

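```bash
python3 - <<'E'
from h import *
from bench import robot
s=robot.snapshot("wrist"); o=robot.get_obs()
P=np.array([uprow(s,q,.062) for q in [(121,121),(127,220),(361,108),(361,217)]]);print(P.round(4))
c=P.mean(0);d=P[2:].mean(0)-P[:2].mean(0);print("centre",c,"len",np.hypot(*d[:2]),"yaw",np.arctan2(d[1],d[0]), "widths",np.linalg.norm(P[0]-P[1]),np.linalg.norm(P[2]-P[3]))
p=[0.5594,0.2259,-0.0394]; print("nominal -20:",w(p,[(-20,0,0)]))
E
```

```text
[[0.4939 0.2512 0.062 ]
 [0.4914 0.2094 0.062 ]
 [0.5904 0.2477 0.062 ]
 [0.5894 0.2059 0.062 ]]
centre [0.54127076 0.22856395 0.062     ] len 0.09738025213318996 yaw -0.036453167524828106 widths 0.04187400075072172 0.041767619079788695
nominal -20: [[0.53941552 0.2266878  0.        ]]
```

```bash
python3 -m handwheel '[{"delta_pos":[0,-30,0],"yaw":0},{"delta_pos":[0,-70,0],"yaw":-0.14},{"delta_pos":[0,-100,0],"yaw":-0.28}]'
python3 - <<'E'
from h import *
from bench import robot
o=robot.get_obs();print(o['tool_pos'],o['ee_rot'],go(o,[.541,.2283,.115]), "yaw",o['ee_rot'][2]-1.533)
s=robot.snapshot("wrist");cv2.imwrite("pics/w4.png",s['image'][:,:,::-1])
E
```

```text
time: 3.3
tool_pos: [0.5713, 0.1558, 0.1217]
ee_rot: [-1.571, -0.001, 0.247]
wrist_force: [-0.4, -0.5, -0.5]
width: 0.0004
[0.57130948 0.15578084 0.12170137] [-1.57082225e+00 -6.24456924e-04  2.46598454e-01] [-11.7   6.7  77.7] yaw -1.2864015462803895
```

```bash
python3 -m handwheel '[{"delta_pos":[-1.5,1,9],"yaw":-0.14},{"delta_pos":[-3,2,18],"yaw":-0.28},{"delta_pos":[-4.5,3,28],"yaw":-0.42},{"delta_pos":[-6,4,38],"yaw":-0.56},{"delta_pos":[-7.5,5,48],"yaw":-0.7},{"delta_pos":[-9,6,58],"yaw":-0.84},{"delta_pos":[-10.5,6.7,68],"yaw":-0.98},{"delta_pos":[-11.7,6.7,77.7],"yaw":-1.12},{"delta_pos":[-11.7,6.7,77.7],"yaw":-1.25},{"delta_pos":[-11.7,6.7,77.7],"yaw":-1.286},{"delta_pos":[-11.7,6.7,77.7],"yaw":-1.286}]' 0
python3 - <<'E'
from h import *
from bench import robot
o=robot.get_obs();print(o['tool_pos'],o['ee_rot'],o['width'],go(o,[.541,.2283,.033]))
s=robot.snapshot("wrist");im=s['image'][:,:,::-1].copy()
p=[0.561,0.2275,-0.038]
for a,b in wire(52)+[((a[0]-20,a[1],62),(b[0]-20,b[1],62)) for a,b in packw()]:
    A=w(p,np.linspace(a,b,20)); q=fproj(s,A).round().astype(int)
    cv2.polylines(im,[q.reshape(-1,1,2)],False,(0,0,255),1)
cv2.imwrite("pics/w5.png",im)
E
```

```text
time: 4.45
tool_pos: [0.5408, 0.2284, 0.1125]
ee_rot: [-1.57, 0.0, 1.526]
wrist_force: [-0.1, -0.1, 0.7]
width: 0.085
[0.54081386 0.22843194 0.11253941] [-1.56951377e+00  4.49495377e-04  1.52603141e+00] 0.0849540593868727 [-0.1 79.5 -0.3]
```

View pics/w5.png

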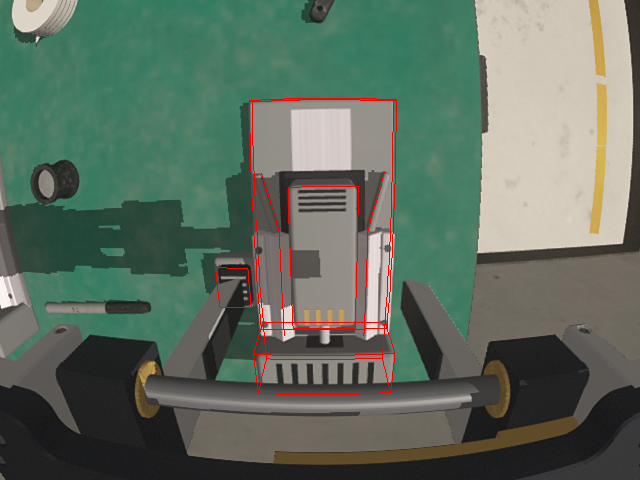

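```bash
python3 -m handwheel '[{"delta_pos":[0,25,0],"yaw":-0.007},{"delta_pos":[0,50,0],"yaw":-0.007},{"delta_pos":[0,70,0],"yaw":-0.007},{"delta_pos":[0,79,0],"yaw":-0.007},{"delta_pos":[0,79,0],"yaw":-0.007}]'
python3 - <<'E'
from bench import robot
o=robot.get_obs();print(o['tool_pos'],o['ee_rot'],o['width'],o['wrist_force'])
E
python3 -m handwheel '[{"delta_pos":[0,0,0],"yaw":0},{"delta_pos":[0,0,0],"yaw":0},{"delta_pos":[0,0,0],"yaw":0},{"delta_pos":[0,0,0],"yaw":0},{"delta_pos":[0,0,0],"yaw":0},{"delta_pos":[0,0,0],"yaw":0},{"delta_pos":[0,0,0],"yaw":0},{"delta_pos":[0,0,0],"yaw":0}]' 255
```

```text
time: 5.0
tool_pos: [0.54, 0.228, 0.0328]
ee_rot: [-1.567, 0.001, 1.533]
wrist_force: [-0.3, -0.5, 0.1]
width: 0.0944
[0.53996428 0.22795104 0.03281976] [-1.56725730e+00  1.20128660e-03  1.53307444e+00] 0.09435581726086867 [-0.32354675 -0.52656614  0.1284866 ]
time: 5.8
tool_pos: [0.5412, 0.2287, 0.0349]
ee_rot: [-1.571, -0.001, 1.534]
wrist_force: [-0.8, 0.3, 0.6]
width: 0.0439
```

```bash
python3 -m handwheel '[{"delta_pos":[0,0,5],"yaw":0},{"delta_pos":[0,0,13],"yaw":0},{"delta_pos":[0,0,21],"yaw":0},{"delta_pos":[0,0,29],"yaw":0},{"delta_pos":[0,0,37],"yaw":0},{"delta_pos":[0,0,37],"yaw":0}]'
python3 -m handwheel '[{"delta_pos":[0,0,8],"yaw":0},{"delta_pos":[0,0,16],"yaw":0},{"delta_pos":[0,0,25],"yaw":0},{"delta_pos":[0,0,35],"yaw":0},{"delta_pos":[0,0,45],"yaw":0},{"delta_pos":[0,0,52],"yaw":0},{"delta_pos":[0,0,52],"yaw":0}]'
python3 - <<'E'
from h import *
from bench import robot
o=robot.get_obs();print(o['tool_pos'],o['ee_rot'],o['width'],o['wrist_force'])
s=robot.snapshot("wrist");im=s['image'][:,:,::-1].copy()
cv2.imwrite("pics/w6.png",im)
E
```

```text
time: 6.4
tool_pos: [0.5029, 0.2296, 0.0343]
ee_rot: [-1.569, 0.001, 1.534]
wrist_force: [-1.0, 0.4, 0.3]
width: 0.0437
time: 7.1
tool_pos: [0.4511, 0.2318, 0.0348]
ee_rot: [-1.57, 0.0, 1.535]
wrist_force: [-0.4, 0.2, -2.4]
width: 0.0439
[0.45108336 0.23180475 0.03478359] [-1.57044377e+00  3.44566322e-05  1.53476073e+00] 0.043863010659007155 [-0.40741695  0.17069514 -2.3679527 ]
```

View pics/w6.png

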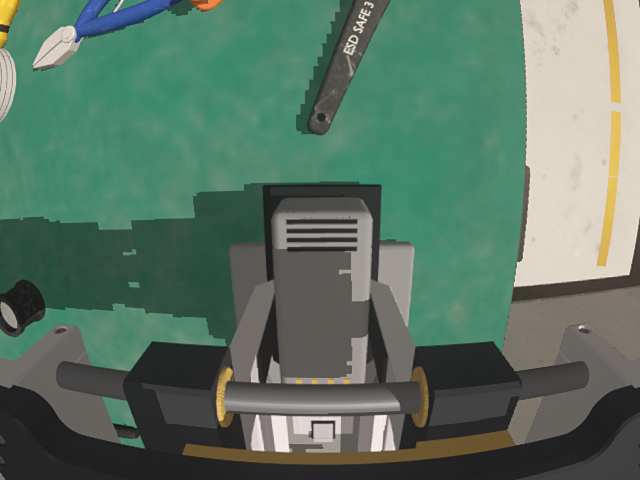

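```bash
python3 -m handwheel '[{"delta_pos":[0,-8,0],"yaw":0},{"delta_pos":[0,-25,0],"yaw":0},{"delta_pos":[0,-50,0],"yaw":0},{"delta_pos":[0,-75,0],"yaw":0},{"delta_pos":[0,-85,0],"yaw":0}]'
python3 - <<'E'
from h import *
from bench import robot
o=robot.get_obs();print(o['tool_pos'],o['width'],o['wrist_force'],go(o,[.40,-.155,.12]),o['ee_rot'][2]-1.581)
E
```

```text
time: 7.65
tool_pos: [0.4544, 0.2323, 0.1235]
ee_rot: [-1.577, -0.002, 1.534]
wrist_force: [0.6, 0.5, -1.9]
width: 0.0439
[0.45440669 0.23233693 0.12345628] 0.043852506443868636 [ 0.58212554  0.49537005 -1.88318348] [-389.1    2.3   40. ] -0.047314954439521495
```

```bash
python3 -m handwheel '[{"delta_pos":[-15,0,2],"yaw":0},{"delta_pos":[-45,0,6],"yaw":-0.01},{"delta_pos":[-85,0,10],"yaw":-0.02},{"delta_pos":[-125,0,14],"yaw":-0.03},{"delta_pos":[-165,0,18],"yaw":-0.04},{"delta_pos":[-205,0,22],"yaw":-0.047},{"delta_pos":[-245,0,26],"yaw":-0.047},{"delta_pos":[-285,0,30],"yaw":-0.047},{"delta_pos":[-325,0,34],"yaw":-0.047},{"delta_pos":[-360,0,38],"yaw":-0.047},{"delta_pos":[-383,0,40],"yaw":-0.047},{"delta_pos":[-389,0,40],"yaw":-0.047}]'
python3 -m handwheel '[{"delta_pos":[0,0,0],"yaw":0},{"delta_pos":[0,0,0],"yaw":0},{"delta_pos":[0,0,0],"yaw":0}]'
python3 - <<'E'
from h import *
from bench import robot
o=robot.get_obs();print(o['tool_pos'],o['ee_rot'],o['width'],o['wrist_force'])
s=robot.snapshot("wrist");im=s['image'][:,:,::-1].copy()
np.savez("w7.npz",**s)
cv2.imwrite("pics/w7r.png",im)
p=[0.536,-0.1548,0.012]
for a,b in wire(72):
    A=w(p,np.linspace(a,b,20)); q=fproj(s,A).round().astype(int)
    cv2.polylines(im,[q.reshape(-1,1,2)],False,(0,0,255),1)
cv2.imwrite("pics/w7.png",im)
for n in("top","side"): cv2.imwrite(f"pics/{n}7.png",robot.snapshot(n)['image'][:,:,::-1])
E
```

```text
time: 8.85
tool_pos: [0.3959, -0.1578, 0.1182]
ee_rot: [-1.568, -0.0, 1.577]
wrist_force: [-0.1, 1.6, -2.4]
width: 0.0439
time: 9.15
tool_pos: [0.3978, -0.1545, 0.1194]
ee_rot: [-1.57, -0.001, 1.583]
wrist_force: [-0.7, -0.6, -1.9]
width: 0.0438
[ 0.39784784 -0.15450521  0.11942736] [-1.57038755e+00 -7.16502342e-04  1.58252864e+00] 0.04382908386685421 [-0.66631025 -0.56098618 -1.86547888]
```

View pics/w7.png

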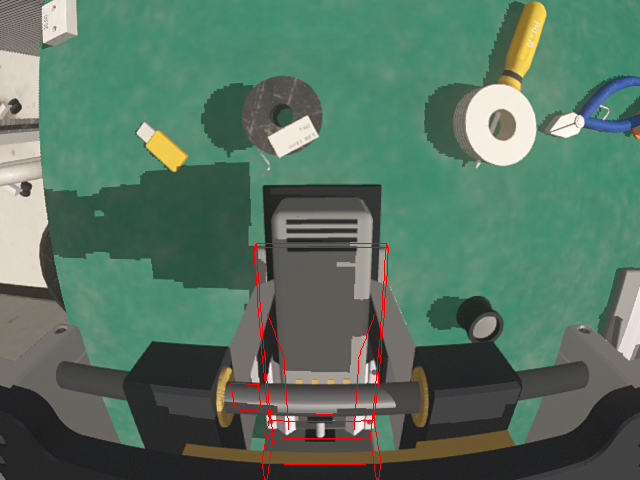

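View pics/w7r.png

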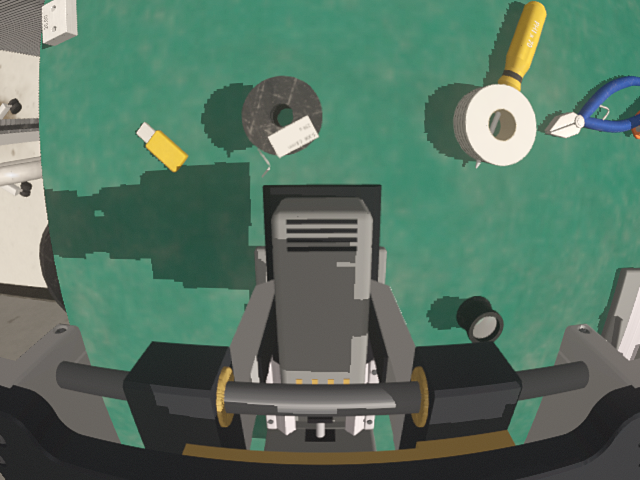

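View pics/side7.png

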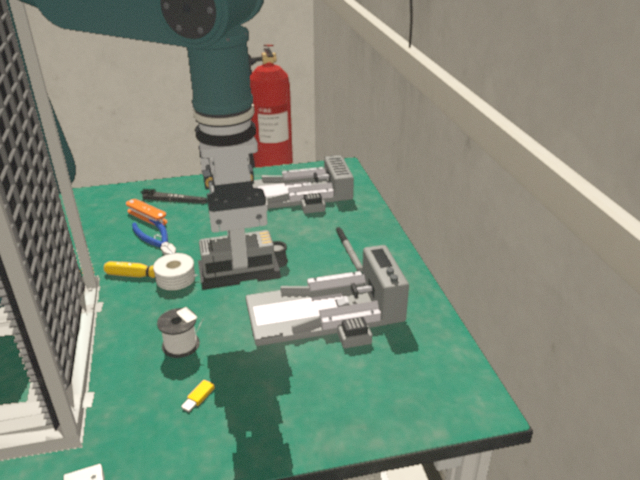

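```bash
python3 - <<'E'
import cv2
for n in("w7","w7r"):
    im=cv2.imread(f"pics/{n}.png")[230:480,225:415]
    cv2.imwrite(f"pics/{n}c.png",cv2.resize(im,None,fx=2.4*1,fy=2.4,interpolation=cv2.INTER_CUBIC))
a=cv2.imread("pics/w7c.png");b=cv2.imread("pics/w7rc.png");cv2.imwrite("pics/w7cc.png",cv2.resize(cv2.hconcat([a,b]),(792,520)))
E
```

View pics/w7cc.png

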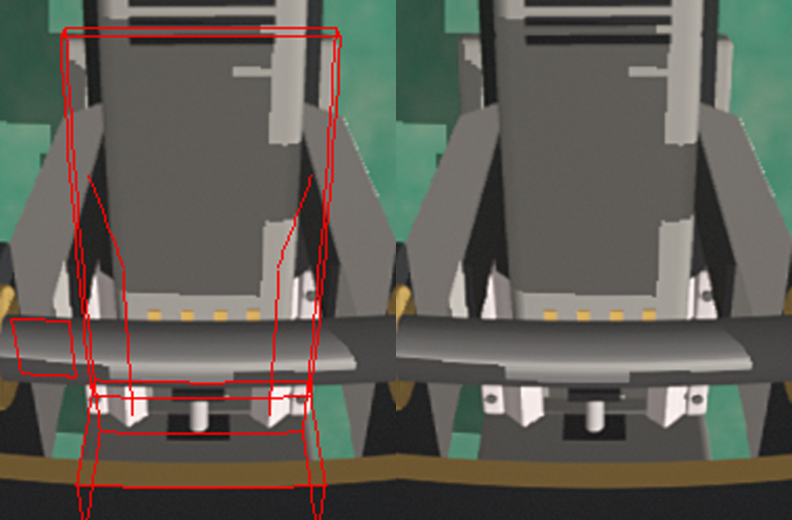

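```bash
python3 - <<'E'
from h import *
from bench import robot
o=robot.get_obs();p=[.5365,-.156,.013]
t=w(p,[(-100,0,36)])[0];print(t,o['tool_pos'],go(o,t),o['ee_rot'][2]-1.5838)
E
```

```text
[ 0.43650845 -0.15729996  0.036     ] [ 0.39811252 -0.15472029  0.11976528] [ -3.   83.8 -38.4] -0.0011347433255153305
```

```bash
python3 -m handwheel '[{"delta_pos":[-1,0,-12],"yaw":0},{"delta_pos":[-3,5,-28],"yaw":0},{"delta_pos":[-3,25,-38.4],"yaw":0},{"delta_pos":[-3,45,-38.4],"yaw":0},{"delta_pos":[-3,62,-38.4],"yaw":0},{"delta_pos":[-3,74,-38.4],"yaw":0},{"delta_pos":[-3,80,-38.4],"yaw":0},{"delta_pos":[-3,82,-38.4],"yaw":0},{"delta_pos":[-3,82,-38.4],"yaw":0}]'
python3 - <<'E'
from h import *
from bench import robot
o=robot.get_obs();print(o['tool_pos'],o['ee_rot'],o['wrist_force'])
s=robot.snapshot("wrist");im=s['image'][:,:,::-1].copy()
cv2.imwrite("pics/w8r.png",im)
p=[.5365,-.156,.013]
for a,b in wire(72):
    A=w(p,np.linspace(a,b,20)); q=fproj(s,A).round().astype(int)
    cv2.polylines(im,[q.reshape(-1,1,2)],False,(0,0,255),1)
cv2.imwrite("pics/w8.png",im)
cv2.imwrite("pics/side8.png",cv2.resize(robot.snapshot("side")['image'][200:370,150:430,::-1],None,fx=2.8,fy=2.8))
E
```

```text
time: 10.2
tool_pos: [0.4369, -0.1583, 0.0382]
ee_rot: [-1.572, 0.0, 1.581]
wrist_force: [-0.1, 0.4, -1.8]
width: 0.0436
[ 0.43685544 -0.15826327  0.03816617] [-1.57159201e+00  2.84286602e-04  1.58109570e+00] [-0.09309081  0.39561957 -1.77228014]
```

View pics/w8.png

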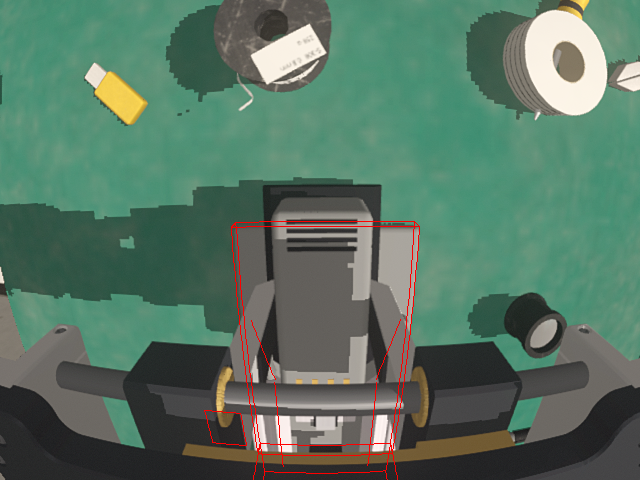

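View pics/side8.png

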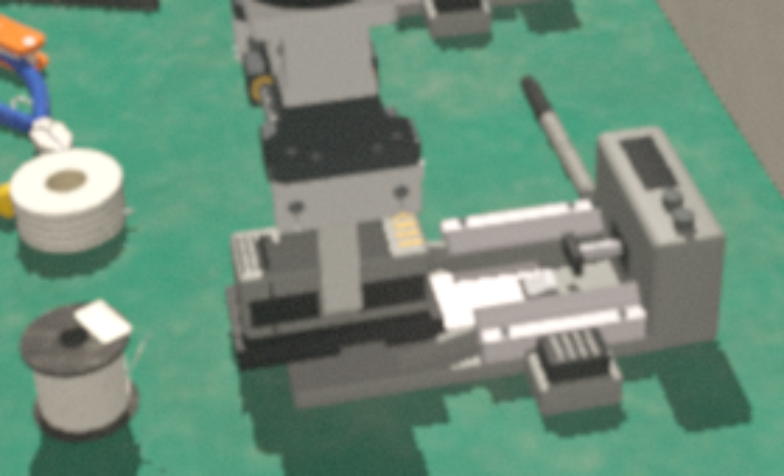

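```bash
python3 -m handwheel '[{"delta_pos":[1.3,1,0],"yaw":-0.002},{"delta_pos":[1.3,2,0],"yaw":-0.002},{"delta_pos":[1.3,3,0],"yaw":-0.002},{"delta_pos":[1.3,3,0],"yaw":-0.002}]'
python3 - <<'E'
from h import *
from bench import robot
o=robot.get_obs();print(o['tool_pos'],o['ee_rot'],o['wrist_force'])
s=robot.snapshot("wrist");im=s['image'][:,:,::-1].copy()
cv2.imwrite("pics/w9.png",im)
E
```

```text
time: 10.7
tool_pos: [0.4363, -0.1568, 0.0347]
ee_rot: [-1.571, -0.0, 1.583]
wrist_force: [0.6, 0.8, -2.1]
width: 0.0439
[ 0.43627625 -0.15679553  0.03471199] [-1.57076469e+00 -6.90430901e-05  1.58298961e+00] [ 0.58221937  0.81732422 -2.11216827]
```

View pics/w9.png

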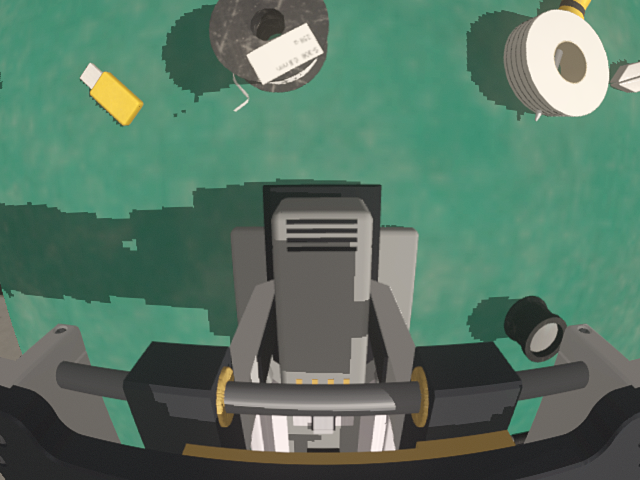

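```bash
python3 -m handwheel '[{"delta_pos":[0,0.7,0],"yaw":0},{"delta_pos":[0,1.4,0],"yaw":0},{"delta_pos":[0,1.4,0],"yaw":0}]'
python3 -m handwheel '[{"delta_pos":[0,0.6,0],"yaw":0},{"delta_pos":[0,0.6,0],"yaw":0}]'
```

```text
time: 11.05
tool_pos: [0.4366, -0.1569, 0.0343]
ee_rot: [-1.571, 0.0, 1.583]
wrist_force: [-1.7, 1.5, 4.7]
width: 0.0443
time: 11.25
tool_pos: [0.4366, -0.1569, 0.0343]
ee_rot: [-1.571, 0.0, 1.583]
wrist_force: [-4.0, 2.1, 8.8]
width: 0.0441
```

```bash
python3 -m handwheel '[{"delta_pos":[0,-1.5,0],"yaw":0},{"delta_pos":[0,-1.5,0],"yaw":0},{"delta_pos":[0,-1.5,0],"yaw":0},{"delta_pos":[0,-1.5,0],"yaw":0},{"delta_pos":[0,-1.5,0],"yaw":0},{"delta_pos":[0,-20,0],"yaw":0},{"delta_pos":[0,-60,0],"yaw":0},{"delta_pos":[0,-70,0],"yaw":0}]' 0
python3 - <<'E'
from h import *
from bench import robot
o=robot.get_obs();print(o['tool_pos'],o['ee_rot'],o['wrist_force'],o['width'])
s=robot.snapshot("wrist");im=s['image'][:,:,::-1].copy()
cv2.imwrite("pics/w10.png",im)
print(go(o,[.355,-.1565,.105]))
E
```

```text
time: 12.05
tool_pos: [0.4387, -0.158, 0.1068]
ee_rot: [-1.577, 0.003, 1.583]
wrist_force: [0.2, 0.1, 0.2]
width: 0.0935
[ 0.43866806 -0.1579887   0.10678089] [-1.57733422  0.00329988  1.58300136] [0.23679586 0.10787944 0.1738203 ] 0.0935160765241066
[ 2.5  1.2 83.7]
```

View pics/w10.png

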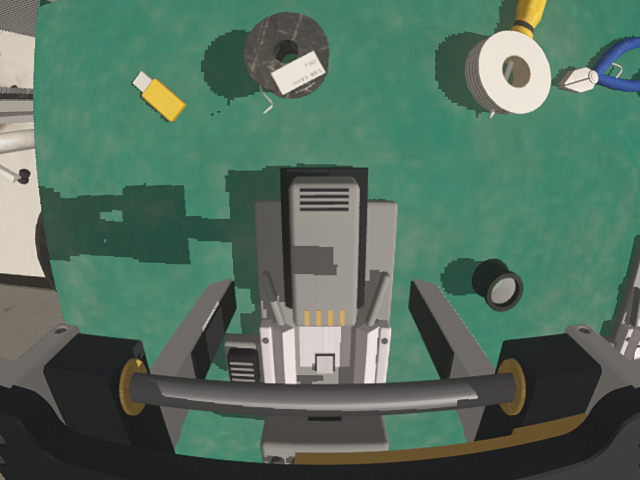

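```bash
python3 -m handwheel '[{"delta_pos":[1,0,20],"yaw":0},{"delta_pos":[2,0,50],"yaw":0},{"delta_pos":[2,0,80],"yaw":0},{"delta_pos":[2,0,85],"yaw":0},{"delta_pos":[2,0,85],"yaw":0},{"delta_pos":[2,20,85],"yaw":0},{"delta_pos":[2,40,85],"yaw":0},{"delta_pos":[2,60,85],"yaw":0},{"delta_pos":[2,72,85],"yaw":0},{"delta_pos":[2,76,85],"yaw":0},{"delta_pos":[2,76,85],"yaw":0},{"delta_pos":[2,76,85],"yaw":0}]' 255
python3 - <<'E'
from h import *
from bench import robot
o=robot.get_obs();print(o['tool_pos'],o['ee_rot'],o['wrist_force'],o['width'])
s=robot.snapshot("side");im=s['image'][200:370,150:430,::-1].copy()
cv2.imwrite("pics/s11.png",cv2.resize(im,None,fx=2.8,fy=2.8))
cv2.imwrite("pics/w11.png",robot.snapshot("wrist")['image'][:,:,::-1])
E
```

```text
time: 13.3
tool_pos: [0.3522, -0.1563, 0.0275]
ee_rot: [-1.572, 0.001, 1.583]
wrist_force: [-0.3, -0.4, 0.6]
width: 0.0021
[ 0.35222134 -0.1562625   0.02753164] [-1.57212780e+00  6.93559328e-04  1.58319394e+00] [-0.33999486 -0.35328746  0.59775997] 0.0020608789995729304
```

View pics/s11.png

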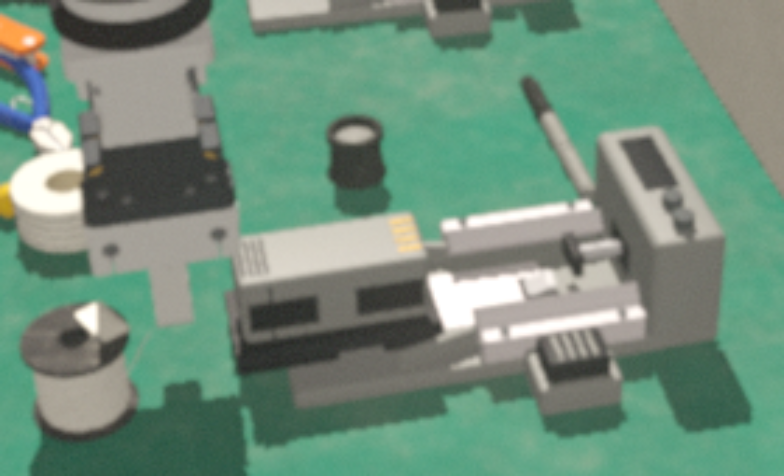

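View pics/w11.png

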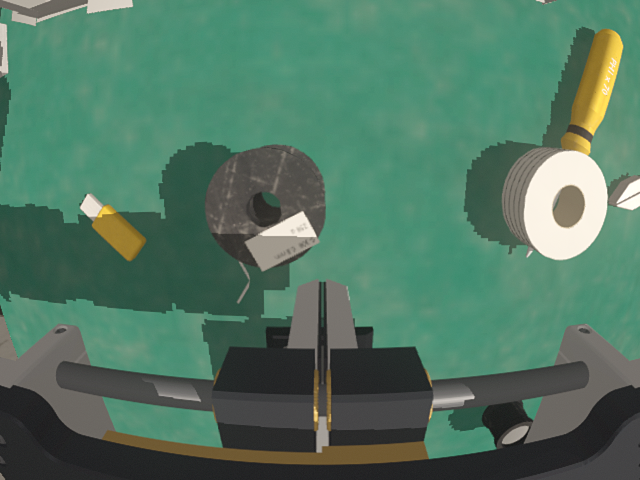

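```bash
python3 -m handwheel '[{"delta_pos":[-1.2,0,-10],"yaw":0},{"delta_pos":[-1.2,0,-20],"yaw":0},{"delta_pos":[-1.2,0,-25],"yaw":0},{"delta_pos":[-1.2,0,-30],"yaw":0},{"delta_pos":[-1.2,0,-35],"yaw":0},{"delta_pos":[-1.2,0,-40],"yaw":0},{"delta_pos":[-1.2,0,-45],"yaw":0},{"delta_pos":[-1.2,0,-50],"yaw":0},{"delta_pos":[-1.2,0,-50],"yaw":0}]'
python3 - <<'E'
from h import *
from bench import robot
cv2.imwrite("pics/s12.png",cv2.resize(robot.snapshot("side")['image'][200:370,150:430,::-1],None,fx=2.8,fy=2.8))
cv2.imwrite("pics/t12.png",cv2.resize(robot.snapshot("top")['image'][150:330,300:520,::-1],None,fx=3,fy=3))
E
```

```text
time: 14.3
tool_pos: [0.4025, -0.1564, 0.0267]
ee_rot: [-1.572, -0.0, 1.583]
wrist_force: [-0.2, -0.0, -0.6]
width: 0.0002
```

View pics/s12.png

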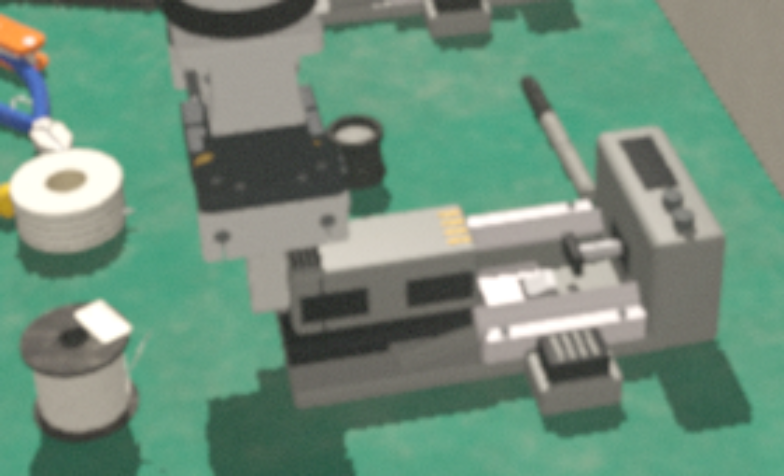

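View pics/t12.png

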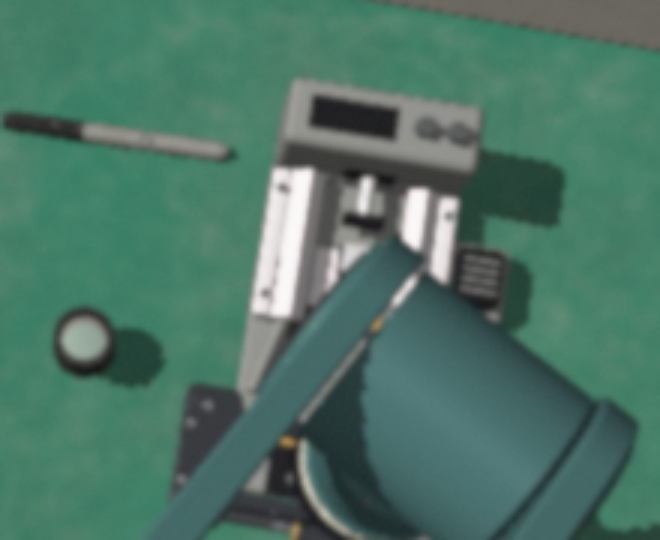

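```bash
python3 -m handwheel '[{"delta_pos":[-0.3,0,-5],"yaw":0},{"delta_pos":[-0.3,0,-9],"yaw":0},{"delta_pos":[-0.3,0,-13],"yaw":0},{"delta_pos":[-0.3,0,-17],"yaw":0},{"delta_pos":[-0.3,0,-21],"yaw":0},{"delta_pos":[-0.3,0,-25],"yaw":0},{"delta_pos":[-0.3,0,-25],"yaw":0}]'
python3 -m handwheel '[{"delta_pos":[0,0,-4],"yaw":0},{"delta_pos":[0,0,-8],"yaw":0},{"delta_pos":[0,0,-12],"yaw":0},{"delta_pos":[0,0,-16],"yaw":0},{"delta_pos":[0,0,-20],"yaw":0},{"delta_pos":[0,0,-20],"yaw":0}]'
python3 - <<'E'
from h import *
from bench import robot
cv2.imwrite("pics/s13.png",cv2.resize(robot.snapshot("side")['image'][200:370,150:430,::-1],None,fx=2.8,fy=2.8))
E
```

```text
time: 15.1
tool_pos: [0.4272, -0.1565, 0.0269]
ee_rot: [-1.572, 0.0, 1.583]
wrist_force: [0.0, -0.1, 0.0]
width: 0.0003
time: 15.7
tool_pos: [0.4471, -0.1563, 0.0269]
ee_rot: [-1.572, 0.0, 1.583]
wrist_force: [-2.2, -0.0, 1.1]
width: 0.0004
```

View pics/s13.png

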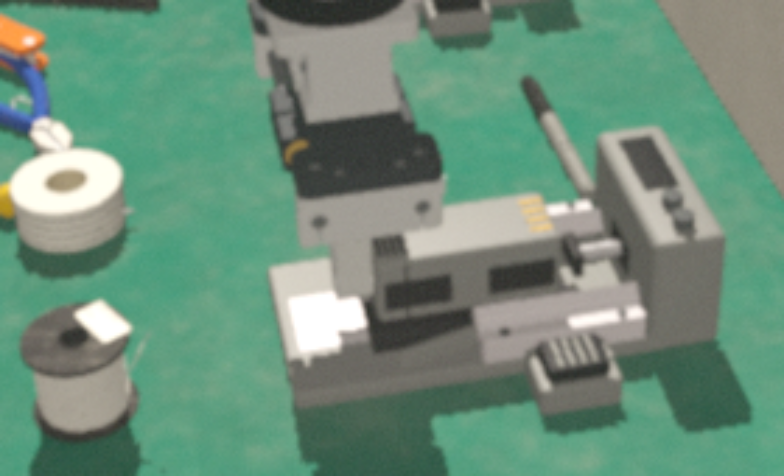

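```bash
python3 -m handwheel '[{"delta_pos":[0,0,-3],"yaw":0},{"delta_pos":[0,0,-6],"yaw":0},{"delta_pos":[0,0,-9],"yaw":0},{"delta_pos":[0,0,-12],"yaw":0},{"delta_pos":[0,0,-15],"yaw":0},{"delta_pos":[0,0,-18],"yaw":0},{"delta_pos":[0,0,-18],"yaw":0}]'
python3 -m handwheel '[{"delta_pos":[0,0,-2],"yaw":0},{"delta_pos":[0,0,-4],"yaw":0},{"delta_pos":[0,0,-6],"yaw":0},{"delta_pos":[0,0,-8],"yaw":0},{"delta_pos":[0,0,-8],"yaw":0}]'
python3 - <<'E'
from h import *
from bench import robot
cv2.imwrite("pics/s14.png",cv2.resize(robot.snapshot("side")['image'][200:370,150:430,::-1],None,fx=2.8,fy=2.8))
E
```

```text
time: 16.45
tool_pos: [0.4627, -0.156, 0.0267]
ee_rot: [-1.566, -0.0, 1.583]
wrist_force: [-7.9, -0.2, 5.3]
width: 0.0004
time: 16.95
tool_pos: [0.4702, -0.156, 0.0267]
ee_rot: [-1.565, -0.0, 1.583]
wrist_force: [-9.5, -0.6, 6.6]
width: 0.0005
```

View pics/s14.png

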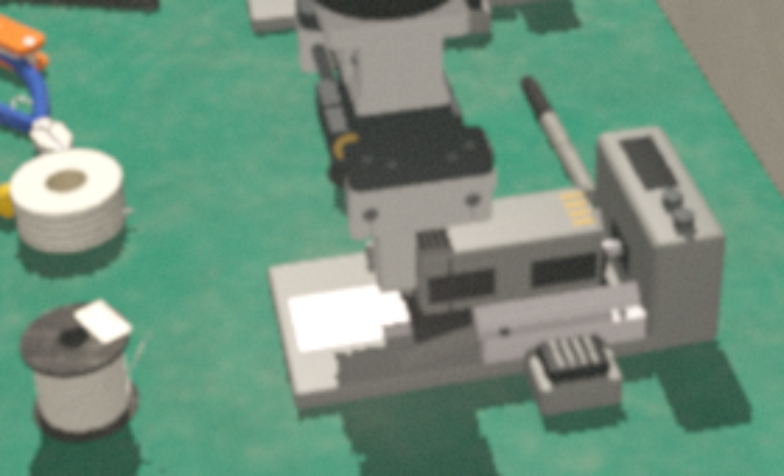

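```bash
python3 -m handwheel '[{"delta_pos":[0,0,-2],"yaw":0},{"delta_pos":[0,0,-4],"yaw":0},{"delta_pos":[0,0,-5],"yaw":0},{"delta_pos":[0,0,-6],"yaw":0},{"delta_pos":[0,0,-6],"yaw":0}]'
python3 -m handwheel '[{"delta_pos":[0,0,-1],"yaw":0},{"delta_pos":[0,0,-2],"yaw":0},{"delta_pos":[0,0,-2],"yaw":0}]'
python3 -m handwheel '[{"delta_pos":[0,0,-1],"yaw":0},{"delta_pos":[0,0,-2],"yaw":0},{"delta_pos":[0,0,-2],"yaw":0}]'
python3 - <<'E'
from h import *
from bench import robot
cv2.imwrite("pics/s15.png",cv2.resize(robot.snapshot("side")['image'][200:370,150:430,::-1],None,fx=2.8,fy=2.8))
E
```

```text
time: 17.5
tool_pos: [0.4759, -0.1559, 0.0267]
ee_rot: [-1.565, -0.0, 1.583]
wrist_force: [-10.5, -0.1, 7.1]
width: 0.0003
time: 17.8
tool_pos: [0.4783, -0.1559, 0.0267]
ee_rot: [-1.566, -0.0, 1.583]
wrist_force: [-10.4, -0.3, 5.7]
width: 0.0003
time: 18.1
tool_pos: [0.4799, -0.1559, 0.0267]
ee_rot: [-1.565, -0.0, 1.583]
wrist_force: [-10.8, -0.7, 6.9]
width: 0.0004
```

View pics/s15.png

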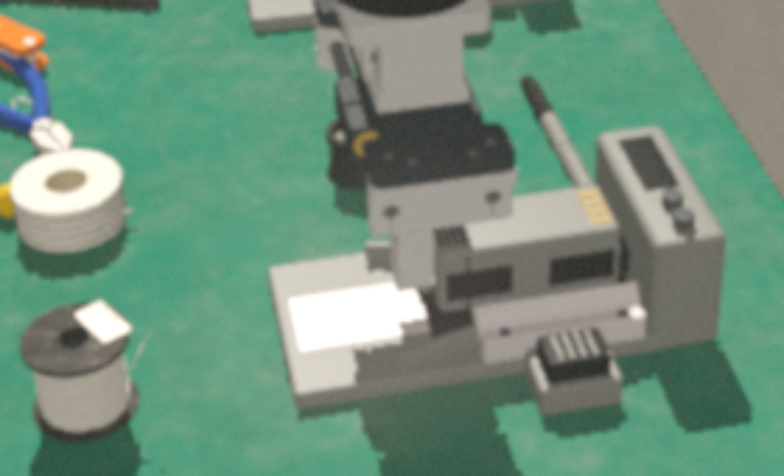

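```bash
for i in 1; do :; done; python3 -m handwheel '[{"delta_pos":[0,0,-1],"yaw":0},{"delta_pos":[0,0,-2],"yaw":0},{"delta_pos":[0,0,-2],"yaw":0}]'
python3 -m handwheel '[{"delta_pos":[0,0,-1],"yaw":0},{"delta_pos":[0,0,-1.5],"yaw":0},{"delta_pos":[0,0,-1.5],"yaw":0}]'
```

```text
time: 18.45
tool_pos: [0.4798, -0.1558, 0.0267]
ee_rot: [-1.56, -0.0, 1.583]
wrist_force: [-15.8, -0.1, 10.1]
width: 0.0004
time: 18.75
tool_pos: [0.4798, -0.1559, 0.0268]
ee_rot: [-1.556, -0.001, 1.583]
wrist_force: [-20.0, -0.2, 13.2]
width: 0.0002
```

```bash
python3 -m handwheel '[{"delta_pos":[0,0,4],"yaw":0},{"delta_pos":[0,0,12],"yaw":0},{"delta_pos":[0,0,30],"yaw":0},{"delta_pos":[0,-20,50],"yaw":0},{"delta_pos":[0,-60,70],"yaw":0},{"delta_pos":[0,-100,80],"yaw":0},{"delta_pos":[0,-120,80],"yaw":0},{"delta_pos":[0,-120,80],"yaw":0},{"delta_pos":[0,-120,80],"yaw":0}]'
python3 - <<'E'
from h import *
from bench import robot
o=robot.get_obs();print(o['wrist_force'])
cv2.imwrite("pics/s16.png",cv2.resize(robot.snapshot("side")['image'][200:370,150:430,::-1],None,fx=2.8,fy=2.8))
s=robot.snapshot("wrist"); im=s['image'][:,:,::-1].copy();cv2.imwrite("pics/w16r.png",im)
p=[.5365,-.156,.013]
for a,b in wire(72)+[((a[0],a[1],62),(b[0],b[1],62)) for a,b in packw()]:
    A=w(p,np.linspace(a,b,20)); q=fproj(s,A).round().astype(int)
    cv2.polylines(im,[q.reshape(-1,1,2)],False,(0,0,255),1)
cv2.imwrite("pics/w16.png",im)
E
```

```text
time: 19.65
tool_pos: [0.4065, -0.1567, 0.1464]
ee_rot: [-1.573, 0.0, 1.583]
wrist_force: [-0.0, -0.3, -0.8]
width: 0.0004
[-0.04720398 -0.33441805 -0.84693833]
```

View pics/s16.png

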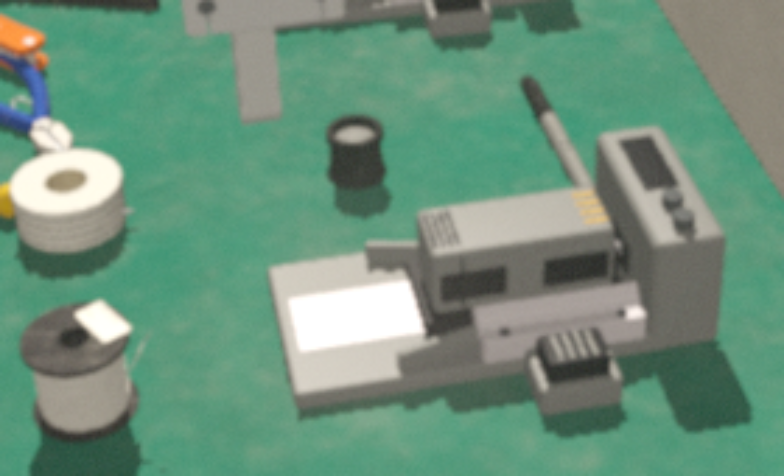

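View pics/w16.png

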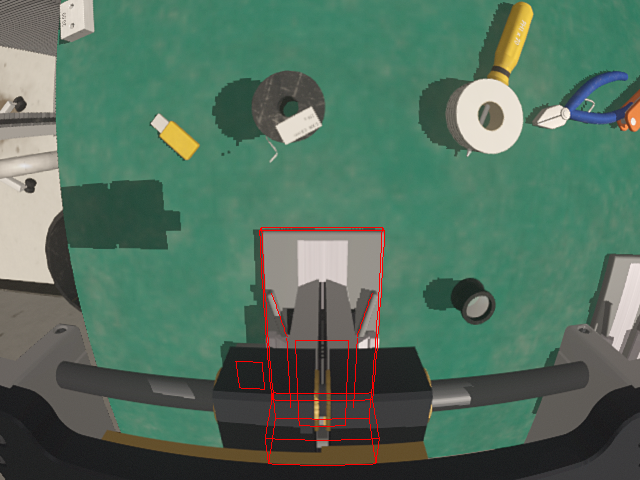

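```bash
python3 -m handwheel '[{"delta_pos":[0,-15,-10],"yaw":0},{"delta_pos":[0,-25,-40],"yaw":0},{"delta_pos":[0,-25,-75],"yaw":0},{"delta_pos":[0,-25,-105],"yaw":0},{"delta_pos":[0,-25,-115],"yaw":0},{"delta_pos":[0,-25,-115],"yaw":0},{"delta_pos":[0,-25,-115],"yaw":0},{"delta_pos":[0,-25,-115],"yaw":0},{"delta_pos":[0,-25,-115],"yaw":0},{"delta_pos":[0,-25,-115],"yaw":0}]' 0
python3 - <<'E'
from h import *
from bench import robot
s=robot.snapshot("wrist"); im=s['image'][:,:,::-1].copy()
p=[.5365,-.156,.013]
c=im.copy()
for a,b in wire(72)+[((a[0],a[1],62),(b[0],b[1],62)) for a,b in packw()]:
    A=w(p,np.linspace(a,b,20)); q=fproj(s,A).round().astype(int)
    cv2.polylines(c,[q.reshape(-1,1,2)],False,(0,0,255),1)
f=lambda i:cv2.resize(i[160:480,230:430],None,fx=1.85,fy=1.85,interpolation=cv2.INTER_CUBIC)
cv2.imwrite("pics/w17.png",cv2.hconcat([f(c),f(im)]))
np.savez("w17.npz",**s)
E
```

```text
time: 20.75
tool_pos: [0.5203, -0.1554, 0.1722]
ee_rot: [-1.571, 0.0, 1.583]
wrist_force: [-0.3, 0.7, -0.6]
width: 0.0767
```

View pics/w17.png

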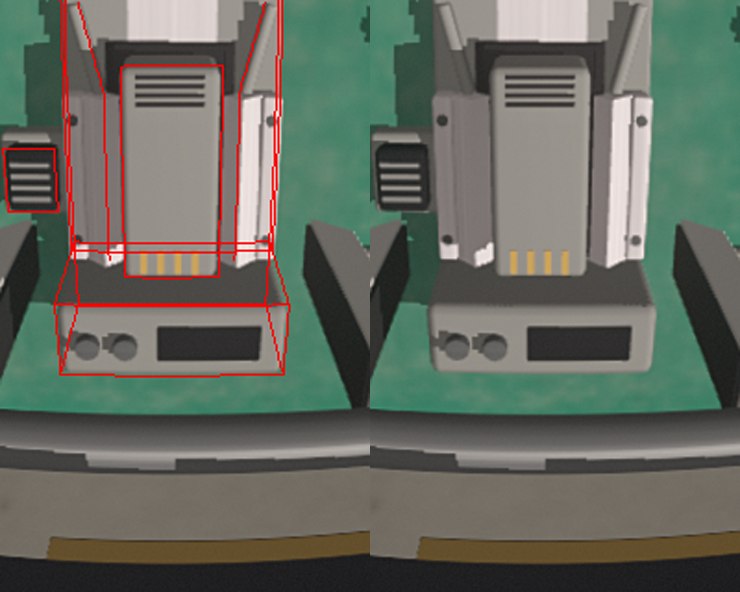

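```bash
python3 - <<'E'
from bench import robot
print(robot.get_obs()['wrist_force'],robot.get_obs()['time']); print(robot.close_job())
E
```

```text
[ 0.08201631 -0.6824095   0.16607192] 20.8
the job is handed in; nothing more can be done
None
```

I released the pack from the charger, moved it to the tester and pushed it fully home. I then let go of it and handed the job in at 20.8 s, with the arm clear.

**Steps:**
1. I pressed the charger paddle about 8 mm down at about 8 N, and the pack popped out roughly 20 mm.
2. I gripped the pack by its body, drew it out level along the rails and carried it over the loupe.
3. I set it on the tester's deck and let go. I then pushed it in by its tail with closed fingers, at about 11 N, until it met the end stop at 20 N along the rails.

**Last checks:**
- **Pack position:** after I backed off, the pack settled back about 3 mm from the end stop and stayed there. In the wrist camera it matches the home outline to about 1 mm, with the ejector rod no longer visible. The ejector would have pushed an unlatched pack back out, so I take it as latched. I could not read the catch directly.
- **Tester paddle:** it looks up, though its picture outline was about 1–2 mm off my model, as the charger's was too.
- **Loupe and marker:** the loupe is in its original place in the side view. The marker shows no visible change, judged by eye only.
- **Forces:** the wrist reads about zero with nothing touched. I saw an upward force of 7 to 13 N during the final push that I did not explain; it went away when I backed off.

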